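Free the charger bay and put the battery on charge

TASK

A wooden stick has been left lying across the battery charger and blocks its bay. Take the stick off and put it in the offcut bin, then set the larger of the two battery packs gently into the charger's bay, upright and fully home.

Things in the scene. Friction and masses are not known exactly. Their poses are not given: they have to be found in the camera images.
- stick_center (a point): Centre of the loose stick of pale wood that lies flat across the charger: 150 mm long (its x axis), 34 mm wide (its y axis), 30 mm thick (its z axis, up), 70 to 120 g. It rests on the charger's rim, 38 mm above the bench, so that its centre is 53 mm up. A shorter offcut lying on the bench is not it.
- bin: The offcut bin: an open-topped dark steel box fixed to the bench, outside 220 mm (x) by 170 mm (y) by 60 mm high, walls and floor 5 mm thick. Origin: centre of its underside, on the bench; z up.
- pack_center (a point): Centre of the larger battery pack: a loose black block standing upright on the bench, 80 mm long (x axis), 54 mm wide (y axis), 70 mm high (z axis, up), so that its centre is 35 mm up; 350 to 570 g. The smaller black pack (56 x 36 x 45 mm) standing nearby is not it.
- charger: Grey battery charger fixed to the bench, 150 (x) by 120 (y) by 38 mm high, with an open rectangular bay in the middle of its top: floor 92 (x) by 66 mm (y), 20 mm above the bench; sides sloping out to 108 by 82 mm at the top. The pack's long side goes along charger x, either way round; fully home, its centre is 55 mm above the bench. Origin: centre of the underside, on the bench; z up.
There are look-alikes about, which are no part of the job. Leave any purple look-alike of the part that bears pack_center alone.

How it is judged:
On the way, in this order (a step that is already met when the one before it is completed fails the run):
1. the stick lies let go in the offcut bin (x of stick_center in the frame of bin between -0.1 and 0.1 m and y of stick_center in the frame of bin between -0.075 and 0.075 m and height (world z) of stick_center below 0.05 m and contact force between stick and the fingers below 0.05 N), for 0.2 s.
2. the larger pack is home in the charger's bay (horizontal distance between pack_center and charger below 0.014 m and z of pack_center in the frame of charger between 0.05 and 0.06 m and angle between pack_center's own z axis and vertical below 0.12 rad), for 0.2 s.
At the end, for the whole second after the job is handed in: The stick lies in the bin (centre inside the walls, below 50 mm) and the larger pack stands in the charger's bay: centre within 14 mm of the charger's centre, on the bay floor to within 5 mm, upright within 7 degrees, along the bay within 11 degrees; both at rest (all of step 2 and x of stick_center in the frame of bin between -0.1 and 0.1 m and y of stick_center in the frame of bin between -0.075 and 0.075 m and height (world z) of stick_center below 0.05 m and angle between the x axis of pack_center and the x axis of charger, either way round below 0.2 rad and linear speed of each of pack, stick below 0.02 m/s); the robot touches nothing.
It fails at once if the larger pack is slammed or dropped onto the charger (more than 80 N between them) (contact force between pack and charger above 80 N).
It also fails if it takes over 64 s, if anything falls off the work surface, if the arm or the gripper's body presses on something with over 40 N, if the wrist force passes 120 N, or if a joint passes its speed limit or range.

ROBOT

A 7-joint arm with a two-finger parallel gripper is mounted at the origin on the work surface. World frame = base frame: x ahead of the robot, y to its left, z up, the work surface at z = 0. Lengths are in m, angles in rad, forces in N, time in s.
With the tool pointing down it reaches from about 0.4 to 0.85 m from the base axis. Payload 10.4 kg.
Tool frame: the origin (TCP) lies between the finger pads; the fingertips stand 14 mm ahead of it and the grasp point (between the pads) lies 5 mm behind it; z points along the fingers, y is the line along which they close (so a half turn about z gives the same grasp; the last joint's range is limited). The gripper opens to 87 mm and grips with 3 to 60 N. Pads are 19 mm wide; open, the fingers measure 117 mm over their backs; the gripper's body (75 mm by 190 mm) begins 51 mm behind the grasp point.
Start: joints at [1.248, 0.332, -0.065, 1.46, 0.022, 1.35, -0.088], TCP at [0.185, -0.597, 0.237] pointing down, gripper open.
Joint ranges: [-2.6, 2.6], [-0.5, 2.12], [-1.47, 1.34], [0.16, 2.42], [-1.27, 4.41], [0.06, 2.06], [-2.6, 2.6]. Speed limits (rad/s): [2.22, 2.22, 2.79, 2.79, 3.14, 3.14, 3.14].

INTERFACE

Orientations are given as a unit quaternion [w, x, y, z].
In Python, from workcell import sensors, imaging, workorder gives the robot as it stands.
- The arm moves only by the tool servo_tool, never from a script. Its argument "deltas" is a list of rows, each a list of 5 numbers: the shift along the world's x, y, z in mm, then the turn about the world's z in degrees, then the gripper's target within -1 to 1 (shut at 1, half-way at 0, fully open at -1). In form: [[tx, ty, tz, roll, grip], ...]. A call has 1 to 20 rows; each row shifts and turns the commanded pose from where the row before left it; what a row does not reach is not made up. A row lasts 1/10 s, in which the tool goes at most 50 mm and 8.59 degrees, less where a joint would pass 70% of its speed; a pose out of reach is approached as far as the arm can. A call with a gripper value outside its range is refused whole. The fingers move at their own pace and stop on an object; "squeeze" is the grip in N (left out, the last holds). Time passes only in rows, so rows that do not move let the fingers close. It gives the time, the measured TCP pose, the force, the opening and the grip force at its end, in the units of the state.
- sensors.get_obs(): the state, without advancing time (a new reading comes with each control period).
- imaging.snapshot(name): name is "scene" or "side" or "wrist"; returns a dict with "frame" (384x512x3 uint8, red, green, blue), "vertical_fov" (degrees; the focal length in pixels is half the picture's height over the tangent of half this angle, whatever the lens; pixels are square), "cx", "cy" (the principal point, pixels), "world_from_camera" (4x4, takes a point from camera to world coordinates); the wrist camera has in their place "mount" (4x4, takes a point from camera to tool coordinates, whose origin is the TCP and whose axes are the flange's). Camera axes: x right, y down, z forward; pixel columns grow to the right and rows downward; lengths in m; the calibration is good to about 2 mm. A picture is of the moment at which its call begins: read the wrist's pose just before it. There is no depth.
- workorder.hand_in(): hands the job in; it is judged then, once.
The state is a dict: "clock": time; "joint_positions": joint angles; "joint_vel": joint speeds; "effort": joint torques, N m; "eef_pos": TCP position; "tool_rot": TCP orientation; "ft_force": force on the tool from outside, world axes, zero at the start; "ft_torque": the same for the moment, N m; "width": finger opening in m; "gripper_force": force on a finger pad.
Only numpy, scipy, OpenCV 4.12 (cv2) and the standard library are available. Lean on these libraries where they do the work, as an engineer would, in place of code of your own. Each camera call takes 0.05 s, during which the arm holds its last target. There are 200 camera calls.

## Working session

There is one attempt and no reset: what is moved stays moved. The work goes in short steps, Python scripts to look and compute and a tool call to move; the robot and the scene stay as the last step left them, time stands still between calls to the robot, and variables do not carry over. Pictures are saved under pics/ and viewed, at most 10 in all, crops included, and the job is handed in when it is done.

Besides the shell and the picture viewer there is one more tool, called after "Emit:" as name(argument=value, ...), one argument or row to a line, values as JSON. servo_tool: Moves the arm, as the interface text tells. Its arguments: {"type":"object","properties":{"deltas":{"type":"array","items":{"type":"array","items":{"type":"number"}}},"squeeze":{"type":"number"}},"required":["deltas"]}

```bash
mkdir -p pics; cat > h.py <<'E'
import numpy as np, cv2, json, pickle
from workcell import sensors, imaging, workorder
from scipy.spatial.transform import Rotation as R
def snap(name,tag):
    o=sensors.get_obs(); s=imaging.snapshot(name)
    if 'world_from_camera' in s: T=np.array(s['world_from_camera'])
    else:
        q=np.array(o['tool_rot']); W=np.eye(4); W[:3,:3]=R.from_quat(q[[1,2,3,0]]).as_matrix(); W[:3,3]=o['eef_pos']; T=W@np.array(s['mount'])
    f=s['frame'].shape[0]/2/np.tan(np.radians(s['vertical_fov'])/2)
    pickle.dump((T,f,s['cx'],s['cy'],s['frame']),open(f'pics/{tag}.pkl','wb'))
    return cv2.cvtColor(s['frame'],cv2.COLOR_RGB2BGR)
def ray(tag,p):
    T,f,cx,cy,_=pickle.load(open(f'pics/{tag}.pkl','rb'))
    d=T[:3,:3]@np.array([(p[0]-cx)/f,(p[1]-cy)/f,1]); return T[:3,3],d
def atz(tag,p,z):
    c,d=ray(tag,p); return c+d*(z-c[2])/d[2]
def tri(*tp):
    A=np.zeros((3,3));b=np.zeros(3)
    for t,p in tp:
        c,d=ray(t,p); d=d/np.linalg.norm(d); P=np.eye(3)-np.outer(d,d); A+=P;b+=P@c
    x=np.linalg.solve(A,b); return x
E
python3 - <<'E'
from h import *
a=snap('scene','scene0');b=snap('side','side0');c=snap('wrist','wrist0')
cv2.imwrite('pics/a.png',cv2.resize(a,(800,600)));cv2.imwrite('pics/b.png',cv2.resize(b,(800,600)))
cv2.imwrite('pics/c.png',c)
for t in('scene0','side0','wrist0'):
    T,f,cx,cy,_=pickle.load(open(f'pics/{t}.pkl','rb'));print(t,T.round(3).tolist(),f,cx,cy)
print(sensors.get_obs())
E
```

```text
scene0 [[0.19, 0.804, -0.563, 1.053], [0.982, -0.15, 0.118, -0.122], [0.01, -0.575, -0.818, 0.761], [0.0, 0.0, 0.0, 1.0]] 382.12298836091935 257.2093496604116 193.9945676743164
side0 [[-0.768, -0.344, 0.54, 0.045], [-0.64, 0.435, -0.634, 0.618], [-0.017, -0.832, -0.554, 0.615], [0.0, 0.0, 0.0, 1.0]] 405.7318144507595 250.30075258155512 190.075214594113
wrist0 [[0.296, -0.915, -0.273, 0.26], [-0.955, -0.284, -0.083, -0.574], [-0.001, 0.286, -0.958, 0.384], [0.0, 0.0, 0.0, 1.0]] 303.5966080863705 256.966563031557 192.91271194214724
{'clock': 0.15, 'joint_positions': array([ 1.24838557,  0.33267555, -0.06470491,  1.46069498,  0.02159612,
        1.3498649 , -0.08848205]), 'joint_vel': array([ 0.00015067, -0.00167448, -0.00105063, -0.00120174, -0.00034835,
        0.00023147, -0.00092865]), 'effort': array([ 1.87617225e-03, -6.23633552e+01,  2.56258110e-02, -3.90143037e+01,
       -6.12312695e-02,  3.72587924e-02,  1.56542478e-04]), 'eef_pos': array([ 0.184522  , -0.59688611,  0.23599415]), 'tool_rot': array([-4.65845838e-04,  9.88782300e-01,  1.49363108e-01, -8.69317755e-05]), 'ft_force': array([-0.71401954, -0.56355246,  0.38620569]), 'ft_torque': array([ 0.00660337, -0.04675186, -0.03594775]), 'gripper_force': 0.0, 'width': 0.08693740085810037}
```

View pics/a.png

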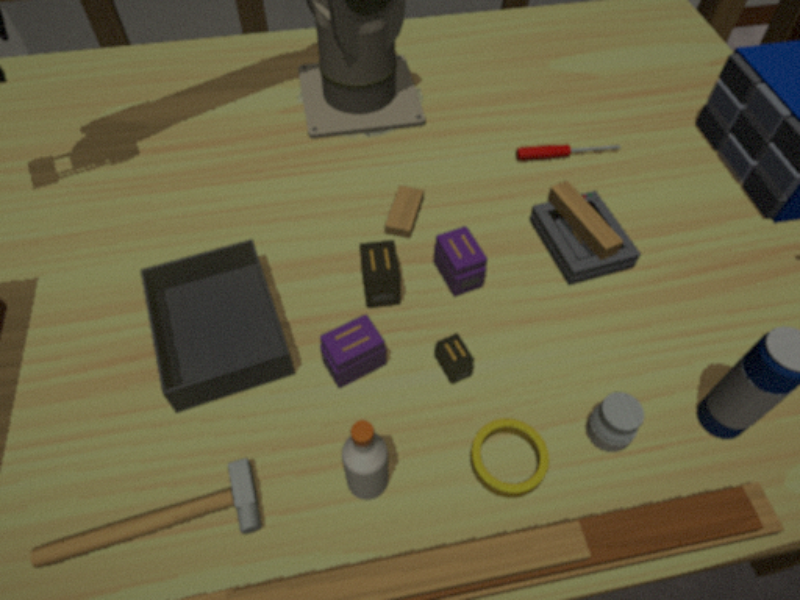

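View pics/b.png

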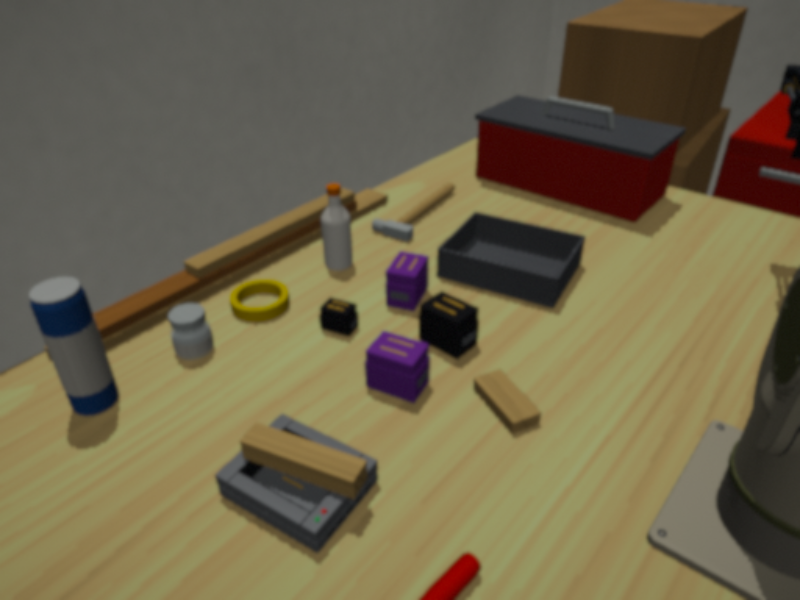

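The wide views show these objects, with pixels in the 800x600 pictures (scene / side):
- **Wood pieces:** the stick across the charger is at (585,218) / (303,460). The offcut on the bench is at (405,210) / (507,400) and is not wanted.
- **Packs:** the larger black pack is at (380,272) / (449,323). The smaller black one is at (455,357) / (339,316), and the purple look-alikes are at (460,260) and (353,350).
- **Bin:** it is at (217,325) / (512,258).

I choose the stick on the charger and the larger black pack. Next is a close crop to check that choice.

```bash
cat >> h.py <<'E'
def tiles(specs,out,w=100,h=75,s=4,cols=2):
    ts=[]
    for tag,x0,y0 in specs:
        im=cv2.cvtColor(pickle.load(open(f'pics/{tag}.pkl','rb'))[4],cv2.COLOR_RGB2BGR)[y0:y0+h,x0:x0+w]
        im=cv2.resize(im,(w*s,h*s),interpolation=cv2.INTER_CUBIC)
        im=cv2.convertScaleAbs(im,alpha=1.6,beta=15)
        for x in range(-(-x0//10)*10,x0+w,10):
            X=int((x-x0+.5)*s);cv2.line(im,(X,0),(X,h*s),(255,255,255) ,1) if x%50==0 else cv2.line(im,(X,0),(X,6),(0,0,255),1)
            if x%20==0: cv2.putText(im,str(x),(X-10,16),0,.35,(0,0,255),1)
        for y in range(-(-y0//10)*10,y0+h,10):
            Y=int((y-y0+.5)*s);cv2.line(im,(0,Y),(6,Y),(0,0,255),1)
            if y%50==0: cv2.line(im,(0,Y),(w*s,Y),(255,255,255),1)
            cv2.putText(im,str(y),(8,Y+4),0,.35,(0,0,255),1)
        ts.append(im)
    cv2.imwrite(out,np.vstack([np.hstack(ts[i:i+cols]) for i in range(0,len(ts),cols)]))
E
python3 -c "
from h import *
tiles([('scene0',325,112),('scene0',210,140),('side0',136,262),('side0',240,165)],'pics/d.png')"
```

```text
(no output)
```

View pics/d.png

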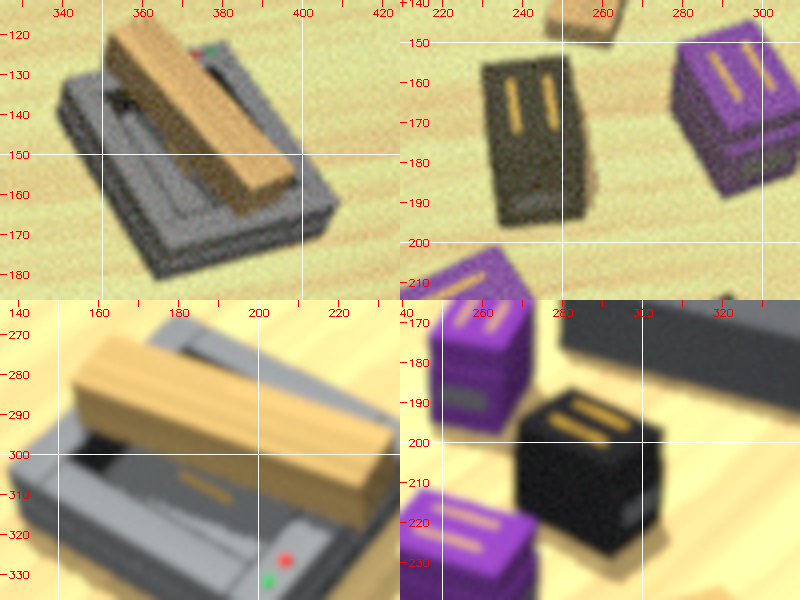

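The crop confirms the choice. The long stick lies on the charger rim with the bay showing under it, and the large black pack has full size and gold contacts. Reading corners off it.

```bash
python3 - <<'E'
from h import *
print('stick tri')
S=[(399,154),(386.7,159.5),(351.2,120)];D=[(154,282.7),(163.5,271),(234.7,294.5)]
for s,d in zip(S,D): print(tri(('scene0',s),('side0',d)).round(4), atz('scene0',s,.068).round(4), atz('side0',d,.068).round(4))
print('side 4th',atz('side0',(226.5,308.7),.068).round(4))
print('charger')
for p in [(340.5,133),(367.5,174.5),(409.5,163),(380.5,122.5)]: print(atz('scene0',p,.038).round(4))
for p in [(139,304.5),(181,265.7)]: print(atz('side0',p,.038).round(4))
print(tri(('scene0',(367.5,174.5)),('side0',(181,265.7))).round(4),tri(('scene0',(409.5,163)),('side0',(139,304.5))).round(4))
print('pack')
for p in [(230.5,155.7),(252,153.7)]: print(atz('scene0',p,.07).round(4))
for p in [(269,202),(282.5,187),(305.7,197),(293,207.5)]: print(atz('side0',p,.07).round(4))
print(tri(('scene0',(230.5,155.7)),('side0',(305.7,197))).round(4))
print('bin')
for p in [(143,270),(250,243),(292,362),(178,405)]: print(atz('scene0',np.array(p)*.64,.06).round(4))
E
```

```text
stick tri
[0.5214 0.3358 0.0667] [0.5226 0.3355 0.068 ] [0.5199 0.3361 0.068 ]
[0.5317 0.3028 0.0645] [0.5336 0.2996 0.068 ] [0.5294 0.3058 0.068 ]
[0.3887 0.2621 0.0649] [0.3912 0.2601 0.068 ] [0.387  0.2646 0.068 ]
side 4th [0.377  0.2967 0.068 ]
charger
[0.4035 0.2332 0.038 ]
[0.5473 0.2541 0.038 ]
[0.532  0.3691 0.038 ]
[0.3858 0.3509 0.038 ]
[0.5251 0.3719 0.038 ]
[0.54   0.2567 0.038 ]
[0.544  0.2552 0.0342] [0.5289 0.3709 0.0342]
pack
[ 0.4562 -0.0638  0.07  ]
[ 0.4593 -0.0124  0.07  ]
[0.5092 0.0073 0.07  ]
[ 0.522  -0.0633  0.07  ]
[ 0.4541 -0.0624  0.07  ]
[ 0.4535 -0.0094  0.07  ]
[ 0.455  -0.0638  0.0688]
bin
[ 0.4407 -0.3878  0.06  ]
[ 0.4162 -0.2296  0.06  ]
[ 0.6379 -0.1842  0.06  ]
[ 0.6739 -0.3324  0.06  ]
```

Emit:
servo_tool(
  deltas=[
    [30, 29, 0, 0, -1],
    [30, 29, 0, 0, -1],
    [30, 29, 0, 0, -1],
    [30, 29, 0, 0, -1],
    [30, 29, 0, 0, -1],
    [30, 29, 0, 0, -1],
    [30, 29, 0, 0, -1],
    [30, 29, 0, 0, -1],
    [30, 29, 0, 0, -1],
    [30, 29, 0, 0, -1],
    [30, 29, 0, 0, -1],
    [30, 29, 0, 0, -1],
    [-8, 35, 0, 0, -1],
    [-8, 35, 0, 0, -1],
    [-8, 35, 0, 0, -1],
    [-8, 35, 0, 0, -1],
    [-8, 35, 0, 0, -1],
    [-8, 35, 0, 0, -1],
    [0, 0, 0, 0, -1],
    [0, 0, 0, 0, -1],
  ],
)

```text
clock: 2.15
eef_pos: [0.4965, -0.0388, 0.2366]
tool_rot: [0.0, 0.989, 0.15, 0.0]
ft_force: [0.3, -0.2, -0.5]
width: 0.0872
gripper_force: 0.0
```

```bash
python3 -c "
from h import *
snap('wrist','w1'); o=sensors.get_obs(); print(o['clock'],o['eef_pos'],o['tool_rot'],o['joint_positions'])"
```

```text
2.2 [ 0.49661722 -0.03980656  0.23650312] [ 2.45900181e-04  9.88810847e-01  1.49174547e-01 -6.11796534e-05] [ 0.48359922  0.08553977 -0.51862312  1.76475378  0.04445196  1.30281985
 -1.31655788]
```

Emit:
servo_tool(
  deltas=[
    [-5, 38, 0, 0, -1],
    [-5, 38, 0, 0, -1],
    [-5, 38, 0, 0, -1],
    [-5, 38, 0, 0, -1],
    [-5, 38, 0, 0, -1],
    [-5, 38, 0, 0, -1],
    [-5, 38, 0, 0, -1],
    [-5, 38, 0, 0, -1],
    [-5, 38, 0, 0, -1],
    [0, 0, 0, 0, -1],
    [0, 0, 0, 0, -1],
    [0, 0, 0, 0, -1],
  ],
)

```text
clock: 3.4
eef_pos: [0.4527, 0.3011, 0.2362]
tool_rot: [0.0, 0.989, 0.148, -0.0]
ft_force: [0.2, 0.2, -0.6]
width: 0.087
gripper_force: 0.0
```

```bash
python3 -c "
from h import *
snap('wrist','w2'); o=sensors.get_obs(); print(o['clock'],o['eef_pos'],o['tool_rot'],o['joint_positions'])
a,b=[cv2.cvtColor(pickle.load(open(f'pics/{t}.pkl','rb'))[4],cv2.COLOR_RGB2BGR) for t in('w1','w2')]
tiles([('w1',0,0),('w2',0,0)],'pics/e.png',w=512,h=384,s=1,cols=1)
im=cv2.imread('pics/e.png');cv2.imwrite('pics/e.png',im[:,:] if im.shape[0]<=600 else np.hstack([im[:384],im[384:]])[:,:])
im=cv2.imread('pics/e.png');cv2.imwrite('pics/e.png',cv2.resize(im,(800,300),interpolation=cv2.INTER_AREA))
"
```

```text
3.45 [0.45268514 0.30104952 0.23632197] [ 4.11654518e-04  9.89008844e-01  1.47855776e-01 -7.60843193e-05] [ 0.02383349  0.2395461  -0.79965656  1.6443453   0.17658704  1.33286471
 -2.07747375]
```

View pics/e.png

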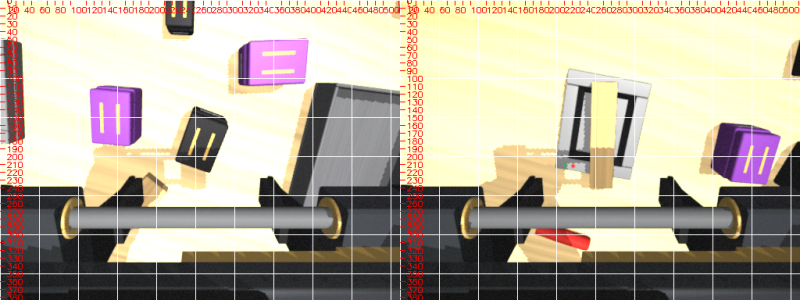

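```bash
sed -i 's/alpha=1.6,beta=15/alpha=ALPHA,beta=15/; 1a ALPHA=1.0' h.py; python3 -c "
from h import *
tiles([('w2',195,80),('w1',190,90)],'pics/f.png',w=133,h=165,s=3)"
```

```text
(no output)
```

View pics/f.png

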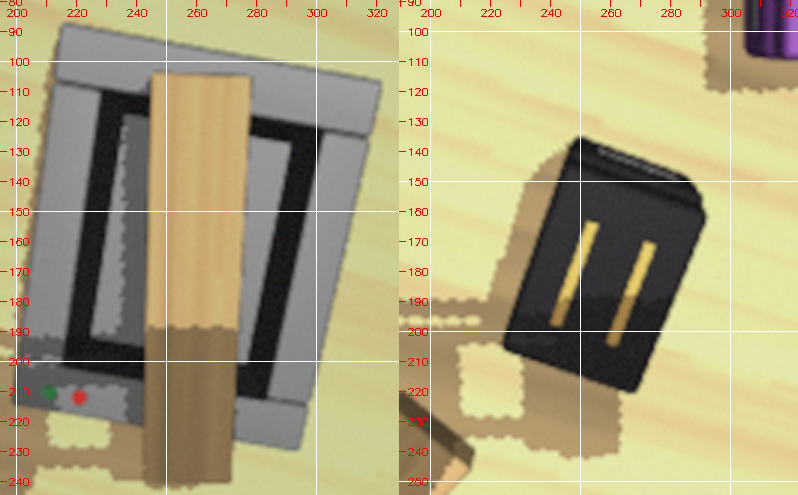

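```bash
python3 - <<'E'
from h import *
def q(tag,ps,z):
    P=np.array([atz(tag,p,z)[:2] for p in ps]); print(tag,P.round(4).tolist(),'c',P.mean(0).round(4))
    L=[np.linalg.norm(P[i]-P[i-1]) for i in range(4)]; A=[np.degrees(np.arctan2(*(P[i]-P[i-1])[::-1]))%180 for i in range(4)]
    print(np.round(L,4),np.round(A,1))
q('w2',[(216,88),(321.5,106.5),(295,228.5),(199.5,213)],.038)
q('w2',[(245,104.5),(278,104.5),(272,240),(243.5,241)],.068)
q('w1',[(246,145),(291.5,162),(268,220),(224,205.5)],.07)
# bay floor plate / bay top
q('w2',[(229,110),(302.5,122),(283.5,212),(216,200.5)],.038)
print('pack heights',tri(('w1',(224,205.5)),('scene0',(230.5,155.7)),('side0',(305.7,197))),tri(('w1',(268,220)),('scene0',(252,153.7))) if 0 else '')
for a,b in [((224,205.5),(252,153.7)),((268,220),(230.5,155.7))]: print(tri(('w1',a),('scene0',b)).round(4))
print('stick',tri(('w2',(245,104.5)),('scene0',(399,154)),('side0',(154,282.7))).round(4),tri(('w2',(278,104.5)),('scene0',(386.7,159.5)),('side0',(163.5,271))).round(4))
E
```

```text
w2 [[0.529, 0.3707], [0.5444, 0.2549], [0.3988, 0.2353], [0.3841, 0.353]] c [0.4641 0.3035]
[0.146  0.1167 0.1469 0.1186] [ 6.9 97.6  7.7 97.1]
w2 [[0.5223, 0.3349], [0.532, 0.3033], [0.3888, 0.2635], [0.3781, 0.2942]] c [0.4553 0.299 ]
[0.1498 0.0331 0.1486 0.0326] [ 15.7 107.   15.5 109.2]
w1 [[0.5278, -0.0173], [0.5249, -0.068], [0.4554, -0.0645], [0.4573, -0.0132]] c [ 0.4913 -0.0408]
[0.0706 0.0509 0.0696 0.0513] [176.7  86.8 177.1  87.9]
w2 [[0.511, 0.3511], [0.5226, 0.2693], [0.4152, 0.2558], [0.4054, 0.3379]] c [0.4635 0.3035]
[0.1064 0.0826 0.1082 0.0827] [ 7.1 98.1  7.2 96.8]
pack heights [ 0.45389881 -0.04264291  0.0739865 ] 
[ 0.4563 -0.0126  0.0669]
[ 0.4554 -0.0642  0.0695]
stick [0.5218 0.3354 0.0667] [0.5318 0.3029 0.0645]
```

The wrist crop shows the stick's top corners at (245,104), (278,104), (272,240) and (243,241). The bay rim is at (229,110)–(283,212), and the pack's top back edge runs (224,205)–(268,220). The numbers come out as:

| Item | Centre (x, y) | Angle |
|---|---|---|
| Stick | (0.455, 0.299) | 15.6° |
| Bay | (0.464, 0.3035) | 7.3° |
| Pack | about (0.496, -0.041) | about -3° |

Triangulated tops are about 66 mm (stick) and 69 mm (pack), which fits the given heights.

Emit:
servo_tool(
  deltas=[
    [3, -2, -30, -1.4, -1],
    [0, 0, -30, 0, -1],
    [0, 0, -30, 0, -1],
    [0, 0, -30, 0, -1],
    [0, 0, -30, 0, -1],
    [0, 0, -15, 0, -1],
    [0, 0, -14, 0, -1],
    [0, 0, 0, 0, -1],
    [0, 0, 0, 0, 1],
    [0, 0, 0, 0, 1],
    [0, 0, 0, 0, 1],
    [0, 0, 0, 0, 1],
    [0, 0, 0, 0, 1],
    [0, 0, 0, 0, 1],
    [0, 0, 0, 0, 1],
  ],
  squeeze=20,
)

```text
clock: 4.95
eef_pos: [0.4546, 0.3009, 0.0576]
tool_rot: [0.0, 0.991, 0.137, 0.0]
ft_force: [0.2, -0.3, 0.7]
width: 0.039
gripper_force: 0.0
```

Emit:
servo_tool(
  deltas=[
    [0, 0, 0, 0, 1],
    [0, 0, 0, 0, 1],
    [0, 0, 0, 0, 1],
    [0, 0, 15, 0, 1],
    [0, 0, 25, 0, 1],
    [0, 0, 30, 0, 1],
    [0, 0, 30, 0, 1],
    [0, 0, 20, 0, 1],
    [0, 0, 0, 0, 1],
  ],
)

```text
clock: 5.85
eef_pos: [0.4557, 0.3022, 0.1814]
tool_rot: [-0.001, 0.991, 0.137, 0.003]
ft_force: [0.0, 0.0, -1.1]
width: 0.0339
gripper_force: 20.0
```

Emit:
servo_tool(
  deltas=[
    [6, -39, 0, -0.3, 1],
    [6, -39, 0, -0.3, 1],
    [6, -39, 0, -0.3, 1],
    [6, -39, 0, -0.3, 1],
    [6, -39, 0, -0.3, 1],
    [6, -39, 0, -0.3, 1],
    [6, -39, 0, -0.3, 1],
    [6, -39, 0, -0.3, 1],
    [6, -39, 0, -0.3, 1],
    [6, -39, 0, -0.3, 1],
    [6, -39, 0, -0.3, 1],
    [6, -39, 0, -0.3, 1],
    [6, -39, 0, -0.3, 1],
    [6, -39, 0, -0.3, 1],
    [6, -39, 0, 0, 1],
    [0, 0, 0, 0, 1],
    [0, 0, 0, 0, 1],
  ],
)

```text
clock: 7.55
eef_pos: [0.5441, -0.2846, 0.1766]
tool_rot: [-0.001, 0.995, 0.1, -0.001]
ft_force: [0.5, 0.9, -1.3]
width: 0.0337
gripper_force: 20.0
```

```bash
python3 -c "
from h import *
cv2.imwrite('pics/g.png',snap('wrist','w3'))"
```

```text
(no output)
```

View pics/g.png

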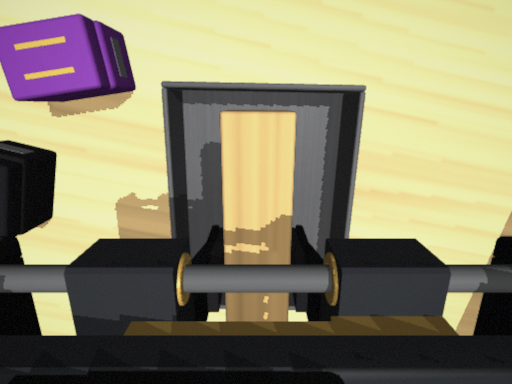

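The stick is held straight over the bin. The bin's far rim runs (163,85)–(365,88) and the stick's end is at (221–296,111), so it is centred. Lowering it.

```bash
python3 -c "
from h import *
print(atz('w3',(163,85),.06),atz('w3',(365,88),.06))"
```

```text
[ 0.61885736 -0.19014318  0.06      ] [ 0.64982672 -0.35389245  0.06      ]
```

Emit:
servo_tool(
  deltas=[
    [0, 0, -30, 0, 1],
    [0, 0, -30, 0, 1],
    [0, 0, -30, 0, 1],
    [0, 0, -25, 0, 1],
    [0, 0, -15, 0, 1],
    [0, 0, -8, 0, 1],
    [0, 0, 0, 0, 1],
    [0, 0, 0, 0, -0.2],
    [0, 0, 0, 0, -0.2],
    [0, 0, 0, 0, -0.2],
    [0, 0, 0, 0, -0.2],
    [0, 0, 0, 0, -0.2],
    [0, 0, 20, 0, -0.2],
    [0, 0, 30, 0, -0.2],
    [0, 0, 40, 0, -1],
    [0, 0, 40, 0, -1],
  ],
)

```text
clock: 9.2
eef_pos: [0.5443, -0.2839, 0.1709]
tool_rot: [-0.0, 0.995, 0.101, -0.0]
ft_force: [0.5, -0.1, 0.4]
width: 0.0608
gripper_force: 0.0
```

```bash
python3 -c "
from h import *
cv2.imwrite('pics/i.png',np.vstack([snap('wrist','w4')[40:340],cv2.resize(snap('side','s4')[100:250,150:406],None,fx=2,fy=2)]))"
```

```text
(no output)
```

View pics/i.png

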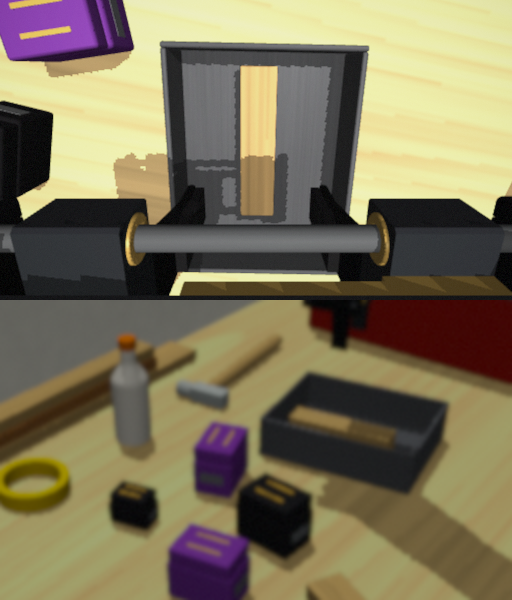

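The stick lies flat and free in the bin, in both the wrist and side views. On to the pack.

Emit:
servo_tool(
  deltas=[
    [-7, 35, 9, -2.1, -0.7],
    [-7, 35, 9, -2.1, -0.7],
    [-7, 35, 9, -2.1, -0.7],
    [-7, 35, 9, -2.1, -0.7],
    [-7, 35, 9, -2.1, -0.7],
    [-7, 35, 9, -2.1, -0.7],
    [-6, 33, 9, -2.1, -0.7],
    [0, 0, 0, 0, -0.7],
    [0, 0, 0, 0, -0.7],
  ],
)

```text
clock: 10.2
eef_pos: [0.4966, -0.0408, 0.2327]
tool_rot: [0.0, 1.0, -0.026, 0.0]
ft_force: [-0.3, -0.9, -0.2]
width: 0.0741
gripper_force: 0.0
```

```bash
python3 -c "
from h import *
snap('wrist','w5'); o=sensors.get_obs(); print(o['eef_pos'],o['tool_rot'])
tiles([('w5',170,70)],'pics/j.png',w=190,h=145,s=4,cols=1)"
```

```text
[ 0.49652555 -0.04181201  0.23231461] [ 2.86927837e-04  9.99628432e-01 -2.72563830e-02 -7.14581802e-05]
```

View pics/j.png

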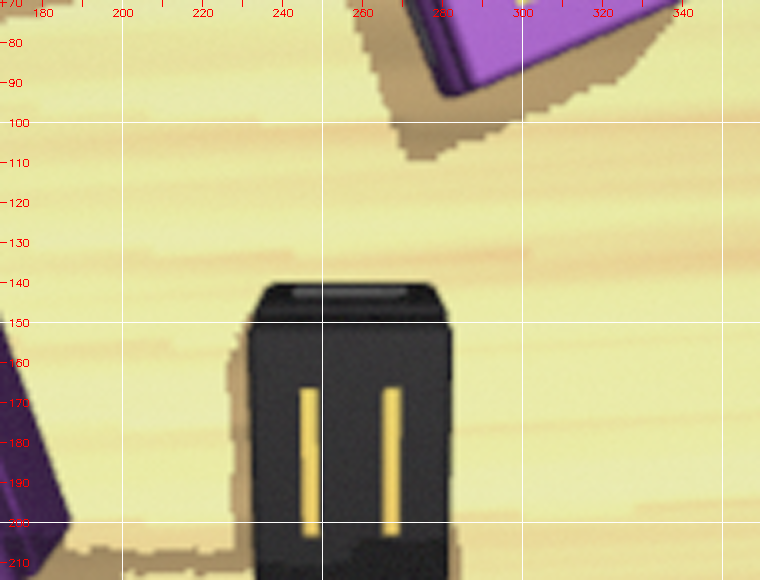

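```bash
python3 - <<'E'
from h import *
for p,z in [((256,140.5),0),((256,149.5),.07),((256,151),.07),((232,152),.07),((282,152),.07),((233,205),.07),((281.5,205),.07)]: print(p,z,atz('w5',p,z).round(4))
for p in [(224,205.5),(268,220)]: print(atz('w1',p,.07).round(4))
# side-view bottom corners
for p in [(293,229),(305,216.5)]: print(atz('side0',p,0).round(4))
# scene bottom front corners
for p in [(235,196.5),(256,194.5)]: print(atz('scene0',p,0).round(4))
E
```

```text
(256, 140.5) 0 [ 0.5298 -0.0415  0.    ]
(256, 149.5) 0.07 [ 0.5289 -0.0416  0.07  ]
(256, 151) 0.07 [ 0.5274 -0.0415  0.07  ]
(232, 152) 0.07 [ 0.5277 -0.0168  0.07  ]
(282, 152) 0.07 [ 0.525  -0.0681  0.07  ]
(233, 205) 0.07 [ 0.4702 -0.0135  0.07  ]
(281.5, 205) 0.07 [ 0.4674 -0.0659  0.07  ]
[ 0.4573 -0.0132  0.07  ]
[ 0.4554 -0.0645  0.07  ]
[ 0.4564 -0.0187  0.    ]
[ 0.4612 -0.0774  0.    ]
[ 0.5263 -0.0668  0.    ]
[ 0.5298 -0.0157  0.    ]
```

Emit:
servo_tool(
  deltas=[
    [-4, 0, -30, 0, -0.7],
    [0, 0, -30, 0, -0.7],
    [0, 0, -30, 0, -0.7],
    [0, 0, -30, 0, -0.7],
    [0, 0, -25, 0, -0.7],
    [0, 0, -20, 0, -0.7],
    [0, 0, -17, 0, -0.7],
    [0, 0, 0, 0, -0.7],
    [0, 0, 0, 0, 0.6],
    [0, 0, 0, 0, 0.6],
    [0, 0, 0, 0, 0.6],
    [0, 0, 0, 0, 0.6],
    [0, 0, 0, 0, 0.6],
    [0, 0, 0, 0, 0.6],
    [0, 0, 0, 0, 0.6],
  ],
  squeeze=40,
)

```text
clock: 11.75
eef_pos: [0.4932, -0.0413, 0.0514]
tool_rot: [0.0, 1.0, -0.027, 0.001]
ft_force: [-1.4, 0.6, 6.7]
width: 0.0535
gripper_force: 40.0
```

Emit:
servo_tool(
  deltas=[
    [0, 0, 10, 0, 0.6],
    [0, 0, 25, 0, 0.6],
    [0, 0, 35, 0, 0.6],
    [0, 0, 40, 0, 0.6],
    [-3, 34, 0, 1, 0.6],
    [-3, 34, 0, 1, 0.6],
    [-3, 34, 0, 1, 0.6],
    [-3, 34, 0, 1, 0.6],
    [-3, 34, 0, 1, 0.6],
    [-3, 34, 0, 1, 0.6],
    [-3, 34, 0, 1, 0.6],
    [-3, 34, 0, 1, 0.6],
    [-3, 34, 0, 1, 0.6],
    [-2, 36, 0, 1.4, 0.6],
    [0, 0, 0, 0, 0.6],
    [0, 0, 0, 0, 0.6],
    [0, 0, 0, 0, 0.6],
  ],
)

```text
clock: 13.45
eef_pos: [0.4637, 0.2996, 0.1604]
tool_rot: [0.001, 0.998, 0.063, -0.0]
ft_force: [0.2, -1.0, -5.5]
width: 0.0541
gripper_force: 40.0
```

```bash
python3 -c "
from h import *
snap('wrist','w6');snap('scene','s6');snap('side','d6'); o=sensors.get_obs(); print(o['eef_pos'],o['tool_rot'],o['joint_positions'][6],o['ft_force'])
ALPHA=1
tiles([('w6',185,90),('d6',120,190)],'pics/k.png',w=133,h=165,s=3)"
```

```text
[0.46398581 0.29968007 0.16059067] [4.07550172e-04 9.98037758e-01 6.26136070e-02 6.84477092e-05] -2.285649177151266 [ 0.32998582 -0.30652305 -4.42855071]
```

View pics/k.png

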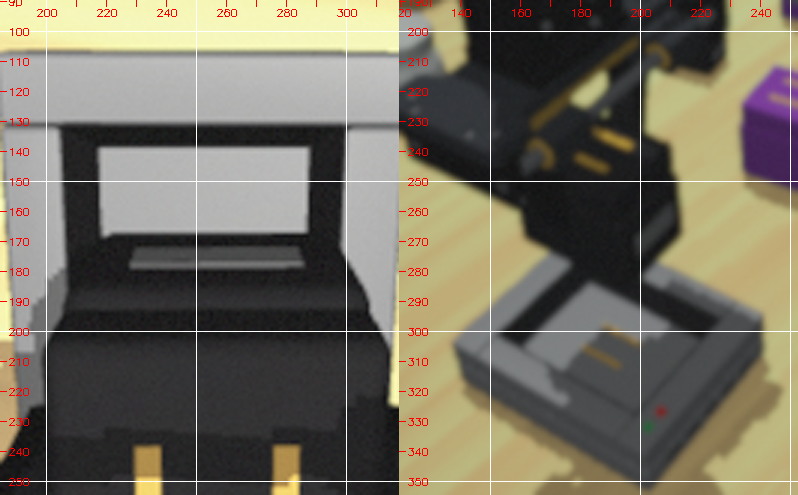

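The pack is held upright over the bay. In the wrist view the bay's front floor edge is at (217–288,138) and its rim edge at (205–300,131). The pack's front edge is at about (200–315,205).

```bash
python3 - <<'E'
from h import *
c,s=np.cos(np.radians(7.2)),np.sin(np.radians(7.2)); u=np.array([c,s]); v=np.array([-s,c])
L=[atz('w6',p,z) for p,z in [((205,131),.038),((300,131),.038),((217.5,138.5),.02),((287.5,138.5),.02)]]
print(np.array(L).round(4))
for a,b,h in((0,1,.054),(2,3,.046)):
    e=L[b]-L[a]; m=(L[a]+L[b])[:2]/2; print('w',np.linalg.norm(e),'ang',np.degrees(np.arctan2(e[0],-e[1])) ,'centre',(m-h*u).round(4))
# pack at its present height: front bottom / top edges
zt=.16-.0505+.07
for p,z in [((200,203),zt),((315,203),zt),((228,179),zt-.07),((286,179),zt-.07),((233,240),zt),((299,240),zt)]: print('pk',p,atz('w6',p,z).round(4))
# check rim right-front in side view 4 corners of charger top
P=np.array([atz('d6',p,.038)[:2] for p in [(138.5,303),(181,265.5),(240.5,295.5),(201,343)]]);print(P.round(4),P.mean(0))
E
```

```text
[[0.5119 0.3516 0.038 ]
 [0.5224 0.2689 0.038 ]
 [0.5045 0.3422 0.02  ]
 [0.5128 0.2767 0.02  ]]
w 0.0833613558174471 ang 7.23091922687137 centre [0.4636 0.3035]
w 0.06596571683689549 ang 7.229389991042699 centre [0.463  0.3037]
pk (200, 203) [0.4954 0.3295 0.1795]
pk (315, 203) [0.5019 0.2783 0.1795]
pk (228, 179) [0.4899 0.3227 0.1095]
pk (286, 179) [0.4948 0.2838 0.1095]
pk (233, 240) [0.4792 0.3129 0.1795]
pk (299, 240) [0.4831 0.2824 0.1795]
[[0.5286 0.3703]
 [0.5404 0.2563]
 [0.3959 0.2402]
 [0.38   0.3574]] [0.46122361 0.30607051]
```

Emit:
servo_tool(
  deltas=[
    [0, 4, -15, 0, 0.6],
    [0, 0, -20, 0, 0.6],
    [0, 0, -15, 0, 0.6],
    [0, 0, -8, 0, 0.6],
    [0, 0, -6, 0, 0.6],
    [0, 0, -5, 0, 0.6],
    [0, 0, -5, 0, 0.6],
    [0, 0, -3, 0, 0.6],
    [0, 0, -3, 0, 0.6],
    [0, 0, -3, 0, 0.6],
    [0, 0, 0, 0, 0.6],
    [0, 0, 0, 0, 0.6],
  ],
)

```text
clock: 14.8
eef_pos: [0.4636, 0.3049, 0.0777]
tool_rot: [0.0, 0.998, 0.064, 0.0]
ft_force: [-0.7, 0.2, -4.7]
width: 0.0534
gripper_force: 40.0
```

Emit:
servo_tool(
  deltas=[
    [0, -1, -1.5, 0, 0.6],
    [0, 0, -1.5, 0, 0.6],
    [0, 0, -1, 0, 0.6],
    [0, 0, -1, 0, 0.6],
    [0, 0, -1, 0, 0.6],
    [0, 0, 0, 0, 0.6],
    [0, 0, 0, 0, 0.6],
  ],
)

```text
clock: 15.5
eef_pos: [0.4636, 0.3039, 0.0716]
tool_rot: [0.0, 0.998, 0.063, 0.0]
ft_force: [-0.4, 0.6, -5.0]
width: 0.0537
gripper_force: 40.0
```

Emit:
servo_tool(
  deltas=[
    [0, 0, -0.5, 0, 0.6],
    [0, 0, -0.5, 0, 0.6],
    [0, 0, -0.5, 0, 0.6],
    [0, 0, 0, 0, 0.6],
  ],
)

```text
clock: 15.9
eef_pos: [0.4636, 0.3039, 0.0714]
tool_rot: [0.0, 0.998, 0.063, 0.0]
ft_force: [-7.7, -5.6, 13.6]
width: 0.0539
gripper_force: 40.0
```

Contact came at the expected floor height (vertical force up about 18 N). Releasing and rising.

Emit:
servo_tool(
  deltas=[
    [0, 0, 0.5, 0, 0],
    [0, 0, 0, 0, -0.7],
    [0, 0, 0, 0, -0.7],
    [0, 0, 0, 0, -0.7],
    [0, 0, 0, 0, -0.7],
    [0, 0, 0, 0, -0.7],
    [0, 0, 15, 0, -0.7],
    [0, 0, 25, 0, -0.7],
    [0, 0, 40, 0, -0.7],
    [0, 0, 40, 0, -0.7],
    [0, 0, 40, 0, -0.7],
    [0, 0, 0, 0, -0.7],
    [0, 0, 0, 0, -0.7],
  ],
)

```text
clock: 17.2
eef_pos: [0.4639, 0.3042, 0.2321]
tool_rot: [-0.0, 0.998, 0.064, 0.001]
ft_force: [-0.2, 0.3, -0.2]
width: 0.0734
gripper_force: 0.0
```

```bash
python3 -c "
from h import *
snap('wrist','w7');snap('side','d7')
tiles([('w7',185,90),('d7',120,190)],'pics/l.png',w=133,h=165,s=3)"
```

```text
(no output)
```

View pics/l.png

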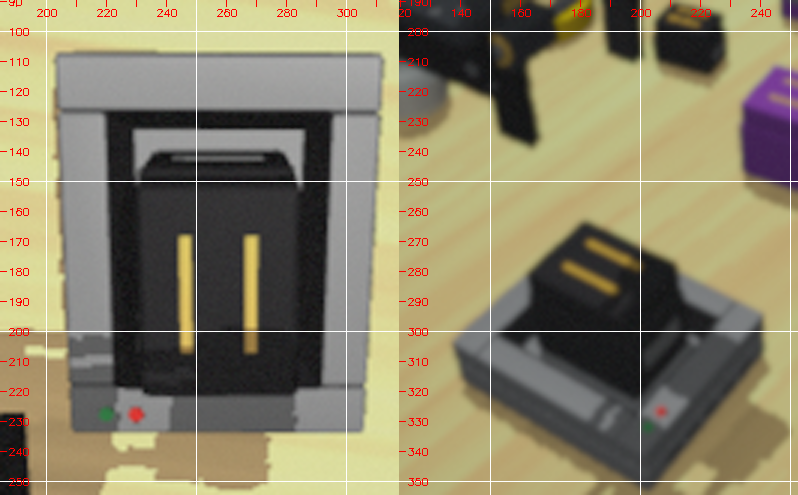

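The pack stands upright and aligned in the bay. Its front bottom edge is at about y=140 against the floor edge at 132, so the gap is about 8 mm where 6 is ideal, and it is centred sideways. Handing in.

```bash
python3 -c "
from h import *
print(workorder.hand_in())"
```

```text
the job is handed in; nothing more can be done
None
```

The job is handed in at about 17 s of the 64 s allowed: in the last pictures the stick lies flat in the offcut bin and the larger pack stands upright in the charger's bay, about 2 mm off centre, but the hand-in returned no verdict.

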